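Line up the little kitchen display by height

ROBOT

A 7-joint arm with a two-finger parallel gripper is mounted at the origin on a cart in front of the work surface, level with it; the furniture and walls round the work are solid. World frame = base frame: x ahead of the robot, y to its left, z up, the work surface at z = 0. Lengths are in mm, angles in degrees, forces in N, time in s.
With the tool pointing down it reaches from about 350 to 900 mm from the base axis. Payload 7.2 kg.
Tool frame: the origin (TCP) lies on the centre line of the jaws, within the pads' length; the fingertips stand 25 mm ahead of it and the grasp point (between the pads) lies 6 mm ahead of it; x points along the fingers, y is the direction in which the jaws open and shut, and the axes are right-handed (so a half turn about x gives the same grasp; the last joint's range is limited). The gripper opens to 85 mm and grips with 20 to 120 N. Pads are 22 mm wide; open, the fingers measure 114 mm over their backs; the gripper's body (76 mm by 85 mm) begins 54 mm behind the grasp point. The pads swing forward as they close: fully open they stand 13 mm farther back than shut.
Start: joints at [67.827, 23.554, -0.728, 91.456, 0.321, 64.991, -4.71], TCP at [195.88, -593.514, 256.297] pointing down, gripper open.
Joint ranges: [-169.25, 169.25], [-16.82, 113.86], [-84.01, 82.57], [7.8, 145.47], [-59.2, 239.2], [7.22, 106.19], [-163.78, 163.78]. Speed limits (degrees/s): [136.94, 136.94, 172.46, 172.46, 180, 180, 180].

INTERFACE

Orientations are given as a 3x3 rotation matrix whose columns are the frame's x, y, z axes.
In Python, from workcell import ctrl gives the robot as it stands.
- The arm moves only by the tool servo_tool, never from a script. Its argument "plan" is one flat list of numbers, 7 for each row, row after row: the shift along the world's x, y, z in m, then the turn, a rotation vector about the world's x, y, z in degrees, then the opening in per cent of the stroke, from 0 (shut) to 100 (fully open). A call has 1 to 8 rows; each row shifts and turns the commanded pose from where the row before left it; what a row does not reach is not made up. A row lasts 1/8 s, in which the tool goes at most 62.5 mm and 10.7 degrees, less where a joint would pass 70% of its speed; a pose out of reach is approached as far as the arm can. A call with a gripper value outside its range is refused whole. The fingers move at their own pace and stop on an object; the grip force is fixed at half the most. Time passes only in rows, so rows that do not move let the fingers close. It gives the time, the measured TCP pose, the force and the opening at its end, in the units of the state.
- ctrl.get_state(): the state, without advancing time (a new reading comes with each control period).
- ctrl.read_camera(name): name is "side" or "top" or "wrist"; returns a dict with "color" (420x560x3 uint8, red, green, blue), "range_z" (420x560 float32, mm along the optical axis (not along the pixel's ray), 0 where there is no reading), "camera_matrix" (3x3 intrinsics, pixels), "k1" (the pictures are not rectified: a ray, as slopes to the right and down, at radius r is drawn at 1 + k1 r^2 times it, then the intrinsics apply), "R" (3x3) and "t" (3): a world point X has camera coordinates R X + t. Camera axes: x right, y down, z forward; pixel columns grow to the right and rows downward; lengths in mm; the calibration is good to about 2 mm. A picture is of the moment at which its call begins.
- ctrl.job_done(): hands the job in, once; it reports no verdict.
The state is a dict: "time_s": time; "q": joint angles; "joint_velocities": joint speeds; "effort": joint torques, N m; "tool_pos": TCP position; "tcp_rot": TCP orientation; "ft_force": force on the tool from outside, world axes, zero at the start; "moment": the same for the moment, N m; "finger_gap": finger opening in mm.
Only numpy, scipy, OpenCV 4.12 (cv2) and the standard library are available. Lean on these libraries where they do the work, as an engineer would, in place of code of your own. Each camera call takes 0.05 s, during which the arm holds its last target.

TASK

Stand the three corked bottles and the little stoneware crock from the front of the worktop on the four cork discs of the marble slab, one centred on each disc, in order of height: the tallest on the disc beside the wooden butter stamp, stepping down to the shortest on the disc beside the salt shaker. Keep all of them upright, and leave the stamp and the shaker where they stand.

Things in the scene. Friction and masses are not known exactly. Their poses are not given: they have to be found in the camera images.
- bottle_tall_cork: Tallest: slim clear glass medicine bottle with a cork, 127 mm high with cork; round body 46 mm across from the bottom to about 75 mm, narrowing above. About 90 g. Origin at the centre of its underside, z up along its axis; it stands upright on the worktop (z = 0) at the start, at any yaw, in the front row before the slab.
- bottle_mid_cork: Second in height: clear glass bottle with a cork, 100 mm high with cork; round body 41 mm across from the bottom to about 50 mm, narrowing above. About 90 g. Origin at the centre of its underside, z up along its axis; it stands upright on the worktop (z = 0) at the start, at any yaw, in the front row before the slab.
- bottle_short_cork: Third in height: small pear-shaped clear glass bottle with a cork, 82 mm high with cork; round body 32 to 34 mm across from the bottom to about 45 mm, narrowing above. About 90 g. Origin at the centre of its underside, z up along its axis; it stands upright on the worktop (z = 0) at the start, at any yaw, in the front row before the slab.
- crock: Shortest: tiny grey-beige stoneware crock, 31 mm high, 25 to 28 mm across, solid for gripping from outside. About 120 g. Origin at the centre of its underside, z up along its axis; it stands upright on the worktop (z = 0) at the start, at any yaw, in the front row before the slab.
- disc_a: First place of the row, at its left (+y) end as the robot sees it: cork disc, 60 mm across, 5 mm thick, fixed on the white marble slab; origin at the centre of its underside, so its top is 5 mm above the origin (19 mm above the worktop). The discs a, b, c, d lie in this sequence from left to right, in a straight row, 80 mm apart.
- disc_b: Second place from the left: cork disc, 60 mm across, 5 mm thick, fixed on the white marble slab; origin at the centre of its underside, so its top is 5 mm above the origin (19 mm above the worktop). The slab is 80 mm deep, 460 mm long, 14 mm high, fixed, lying flat on the worktop.
- disc_c: Third place from the left: cork disc, 60 mm across, 5 mm thick, fixed on the white marble slab; origin at the centre of its underside, so its top is 5 mm above the origin (19 mm above the worktop). Each disc's y axis runs along the row, from d towards a.
- disc_d: Fourth place from the left, at the right (-y) end: cork disc, 60 mm across, 5 mm thick, fixed on the white marble slab; origin at the centre of its underside, so its top is 5 mm above the origin (19 mm above the worktop).
- stamp: Dark turned wooden butter stamp (round foot 60 mm across, knob on top, 66 mm high), loose, standing on one end of the slab 75 mm beyond the first or the last disc: it marks the end for the tallest. It may be at either end. Origin at the centre of its underside. Not to be moved.
- shaker: Glass salt shaker with a grey metal top, 44 mm across, 90 mm high, loose, standing on the other end of the slab, 75 mm beyond the last disc there. Origin at the centre of its underside. Not to be moved.
Not all that is in view belongs to the job. Leave any turquoise or yellow look-alike of the bottle_short_cork alone.

How it is judged:
By the outcome, as a careful person would: the job done as asked, in the order asked, and still so for the second after the job is handed in, with the robot touching nothing.
It also fails if it takes over 115 s, if anything falls off the work surface, if the arm or the gripper's body presses on something with over 40 N, if the wrist force passes 120 N, or if a joint passes its speed limit or range.

## Working session

There is one attempt and no reset: what is moved stays moved. The work goes in short steps, Python scripts to look and compute and a tool call to move; the robot and the scene stay as the last step left them, time stands still between calls to the robot, and variables do not carry over. Pictures are saved under pics/ and viewed, and the job is handed in when it is done.

Besides the shell and the picture viewer there is one more tool, called as name(argument=value, ...) on one line, values as JSON. servo_tool: Moves the arm, as the interface text tells. Its arguments: {"type":"object","properties":{"plan":{"type":"array","items":{"type":"number"}}},"required":["plan"]}

```bash
mkdir -p pics; ls; cat > h.py <<'E'
import numpy as np, cv2
from workcell import ctrl
def grab(name,tag):
    c=ctrl.read_camera(name)
    cv2.imwrite(f'pics/{tag}.png',c['color'][:,:,::-1])
    np.savez(f'pics/{tag}.npz',**{k:c[k] for k in c})
    return c
def load(tag): return dict(np.load(f'pics/{tag}.npz'))
def cloud(c):
    K=c['camera_matrix'];k1=float(c['k1']);Z=c['range_z'];h,w=Z.shape
    v,u=np.mgrid[:h,:w].astype(float)
    p=cv2.undistortPoints(np.stack([u.ravel(),v.ravel()],1)[:,None],K,np.array([k1,0,0,0,0.])).reshape(h,w,2)
    P=np.dstack([p[...,0]*Z,p[...,1]*Z,Z])
    W=(P-c['t'].ravel())@c['R']
    W[Z<=0]=np.nan
    return W
def ray(c,u,v,z):
    "world point at height z on pixel ray"
    p=cv2.undistortPoints(np.array([[[u,v]]],float),c['camera_matrix'],np.array([float(c['k1']),0,0,0,0.])).ravel()
    d=np.array([p[0],p[1],1])@c['R']; o=-c['R'].T@c['t'].ravel()
    return o+d*(z-o[2])/d[2]
def proj(c,X):
    r,_=cv2.Rodrigues(c['R'])
    return cv2.projectPoints(np.atleast_2d(np.array(X,float)),r,c['t'].astype(float).ravel(),c['camera_matrix'],np.array([float(c['k1']),0,0,0,0.]))[0].reshape(-1,2)
E
python3 - <<'E'
from h import *
for n in ['side','top','wrist']:
    c=grab(n,n+'0'); print(n,c['k1'],(-c['R'].T@c['t'].ravel()).round(),c['R'][2].round(2))
s=ctrl.get_state(); print({k:np.round(s[k],3).tolist() for k in s})
E
```

```text
pics
side -0.051506014097360144 [  21. -909.  430.] [ 0.52  0.76 -0.38]
top -0.1473082285815133 [ 477. -148. 1016.] [ 0.07  0.03 -1.  ]
wrist 0.0016012392738317227 [ 266. -571.  373.] [-0.27 -0.09 -0.96]
{'time_s': 0.15, 'q': [67.828, 23.59, -0.728, 91.492, 0.32, 64.99, -4.71], 'joint_velocities': [0.131, -0.08, 0.075, -0.17, 0.028, -0.0, -0.029], 'effort': [0.001, -60.104, 0.683, -29.965, 0.014, 0.008, -0.0], 'tool_pos': [195.745, -593.202, 255.646], 'tcp_rot': [[-0.0, 0.313, -0.95], [0.001, -0.95, -0.313], [-1.0, -0.001, 0.0]], 'ft_force': [-0.588, -0.343, -0.219], 'moment': [0.01, 0.016, -0.018], 'finger_gap': 85.515}
```

View pics/top0.png

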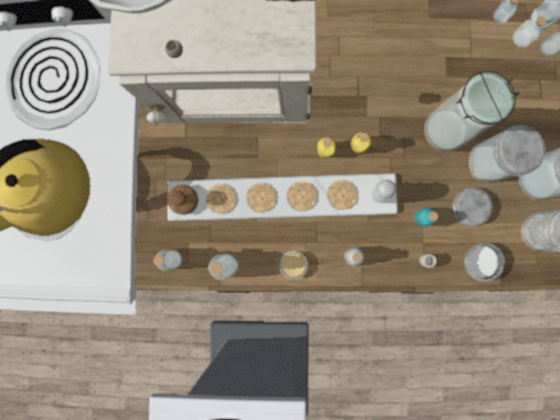

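View pics/side0.png

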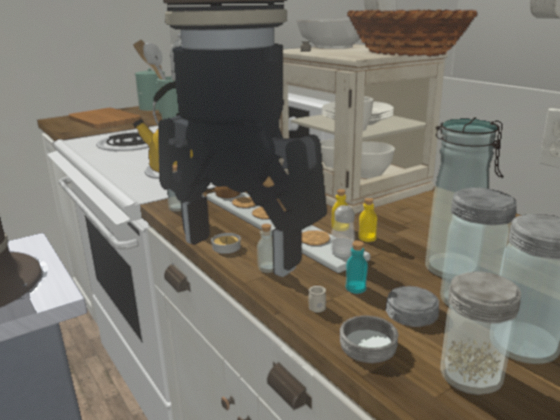

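View pics/wrist0.png

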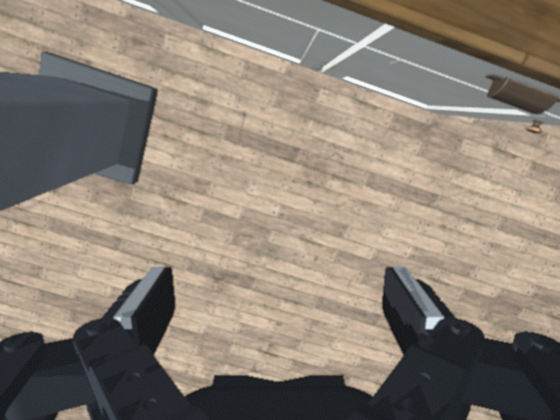

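The top view shows the slab running from (168,198) to (397,195), with the stamp at its left end (183,198) and the shaker at its right end (385,187). So the tallest goes on disc a. The front row has bottles at (168,260), (222,266) and (354,257), and the crock at (428,261). The bowls, and the yellow and turquoise bottles, are distractors. Next I'll zoom in and measure.

```bash
python3 - <<'E'
from h import *
c=load('top0'); im=c['color'][:,:,::-1]
crop=im[165:295,130:450]; cv2.imwrite('pics/top0z.png',cv2.resize(crop,None,fx=2.5,fy=2.5,interpolation=cv2.INTER_CUBIC))
Z=c['range_z']; d=np.where(Z>0,Z,0)[165:295,130:450]
cv2.imwrite('pics/top0d.png',cv2.resize(np.clip((1020-d)*1.5,0,255).astype(np.uint8),None,fx=2.5,fy=2.5,interpolation=cv2.INTER_NEAREST))
W=cloud(c)
for n,(u,v) in dict(stamp=(183,198),a=(222,198),b=(262,197),c=(302,196),d=(342,194),shaker=(385,187),b1=(168,260),b2=(222,266),b3=(354,257),crock=(428,261),table=(250,240),sl=(242,198)).items(): print(n,W[v,u].round(1), ray(c,u,v,0).round(1))
print(proj(c,[[500,0,0],[600,0,0],[500,100,0]]))
E
```

```text
stamp [550.1  72.   76.1] [556.   89.8   0. ]
a [554.6   6.5  19.4] [556.1   9.5   0. ]
b [556.9 -73.   16.9] [558.3 -71.7   0. ]
c [ 558.8 -152.2   19.9] [ 560.4 -152.3    0. ]
d [ 562.9 -230.9   20.7] [ 564.6 -232.7    0. ]
shaker [ 568.7 -302.2  102.3] [ 579.  -319.5    0. ]
b1 [433.1  99.5  74.1] [429.7 119.    0. ]
b2 [425.5  -9.5 114.1] [418.9   8.1   0. ]
b3 [ 441.6 -247.6   82.6] [ 438.5 -256.4    0. ]
crock [ 430.4 -405.3    0.8] [ 430.4 -405.5   -0. ]
table [471.6 -48.2   0.8] [471.6 -48.1   0. ]
sl [555.  -33.   15.5] [556.2 -31.2   0. ]
[[226.34608096 225.73764893]
 [226.9443996  176.44507887]
 [177.63097448 225.44758095]]
```

View pics/top0z.png

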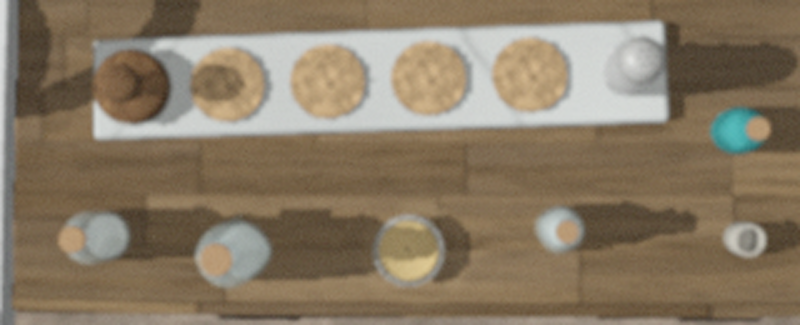

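View pics/top0d.png

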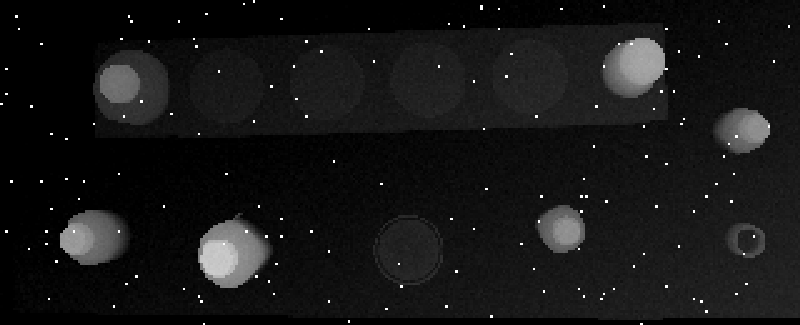

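Depth is usable on the glass. The highest top is at (222,266), so that is the tall bottle. The mid bottle is at (168,260), the short one at (354,257) and the crock at (428,261). I'll fit their positions precisely.

```bash
cat > meas.py <<'E'
from h import *
c=load('top0'); W=cloud(c)
from scipy.ndimage import median_filter
c2=dict(c); c2['range_z']=median_filter(c['range_z'],3); W=cloud(c2)
def comp(name,u,v,zmin,r=24):
    h,w=W.shape[:2]
    m=np.zeros((h,w),bool); m[v-r:v+r,u-r:u+r]=True
    m&=W[...,2]>zmin
    n,l,s,_=cv2.connectedComponentsWithStats(m.astype(np.uint8))
    k=1+np.argmax(s[1:,4]); P=W[l==k]
    zt=np.percentile(P[:,2],97); T=P[P[:,2]>zt-5]
    print(name,'top z %.1f'%zt,'top centre',((np.nanpercentile(T[:,:2],2,axis=0)+np.nanpercentile(T[:,:2],98,axis=0))/2).round(1),T[:,:2].mean(0).round(1),len(T))
    return P
for a in [('mid',168,260,8),('tall',222,266,8),('short',354,257,8),('crock',428,261,8,14),('bowl',293,264,8),('teal',427,217,8,16),('stamp',183,198,30),('shaker',385,187,30),('y1',327,147,8,14),('y2',361,142,8,14)]: comp(*a)
# discs by colour
im=cv2.cvtColor(c['color'],cv2.COLOR_RGB2HSV)
pts=[]
for n,u,v in [('a',222,198),('b',262,197),('c',302,196),('d',342,194)]:
    s=im[v-22:v+22,u-20:u+20,1]>60
    N,l,st,ce=cv2.connectedComponentsWithStats(s.astype(np.uint8))
    k=l[22,20]; k=k if k else 1+np.argmax(st[1:,4])
    cs,_=cv2.findContours((l==k).astype(np.uint8),cv2.RETR_EXTERNAL,cv2.CHAIN_APPROX_NONE)
    (x,y),rr=cv2.minEnclosingCircle(max(cs,key=len)); e=cv2.fitEllipse(max(cs,key=len))
    print(n,st[k],x+u-20,y+v-22,rr,np.round(e[0],1),np.round(e[1],1),ray(c,e[0][0]+u-20,e[0][1]+v-22,19).round(1)); pts.append(ray(c,e[0][0]+u-20,e[0][1]+v-22,19))
pts=np.array(pts); print(np.diff(pts,axis=0).round(1))
# slab corners by height
E
python3 meas.py
```

```text
mid top z 101.4 top centre [434.  110.9] [433.6 110.6] 90
tall top z 127.7 top centre [422.6  -1.2] [422.7  -1. ] 134
short top z 83.4 top centre [ 441.6 -252.4] [ 441.2 -252.4] 68
crock top z 30.4 top centre [ 431.7 -400.4] [ 431.  -402.8] 58
bowl top z 14.7 top centre [ 423.6 -133.9] [ 423.1 -134.7] 540
teal top z 82.8 top centre [ 517.8 -394.7] [ 517.8 -394.5] 74
stamp top z 80.4 top centre [550.   85.1] [550.  84.] 160
shaker top z 103.4 top centre [ 566.3 -308.1] [ 566.6 -307. ] 157
y1 top z 83.1 top centre [ 654.9 -198.5] [ 654.6 -198.4] 67
y2 top z 82.7 top centre [ 664.7 -267.7] [ 664.5 -267.6] 69
a [  5   9  28  28 640] 220.5 198.5 14.57748031616211 [18.6 22.5] [27.4 28. ] [553.6   9.3  19. ]
b [  5   8  29  29 649] 260.83842849731445 197.18340682983398 14.457036018371582 [18.8 22.2] [27.6 28.2] [556.3 -70.8  19. ]
c [  5   8  29  28 644] 301.20993995666504 195.79208946228027 14.4817476272583 [19.2 21.8] [27.3 28.3] [ 559.2 -150.7   19. ]
d [  6   9  29  28 648] 341.6666660308838 194.5 14.434820175170898 [19.6 22.6] [27.6 28.1] [ 561.9 -230.3   19. ]
[[  2.7 -80.    0. ]
 [  2.8 -79.9   0. ]
 [  2.7 -79.6   0. ]]
```

servo_tool(plan=[0.019,0.049,0,0,0,6,100,0.019,0.049,0,0,0,6,100,0.019,0.049,0,0,0,6,100,0.019,0.049,0,0,0,6,100,0.019,0.049,0,0,0,6,100,0.019,0.049,0,0,0,6,100,0.019,0.049,0,0,0,6,100,0.019,0.049,0,0,0,6,100])

```text
time_s: 1.15
tool_pos: [348.2, -199.9, 256.4]
tcp_rot: [[0.0, 0.917, -0.399], [-0.0, -0.399, -0.917], [-1.0, 0.0, 0.0]]
ft_force: [0.8, 0.0, 0.4]
finger_gap: 85.4
```

servo_tool(plan=[0.019,0.049,0,0,0,6,100,0.019,0.049,0,0,0,6,100,0.019,0.049,0,0,0,6,100,0.018,0.049,0,0,0,5.7,100,0,0,0,0,0,0,100,0,0,0,0,0,0,100])

```text
time_s: 1.9
tool_pos: [422.5, -6.0, 256.0]
tcp_rot: [[-0.001, 1.0, -0.001], [-0.0, -0.001, -1.0], [-1.0, -0.001, 0.0]]
ft_force: [-0.4, -0.3, -0.3]
finger_gap: 85.5
```

```bash
cat >> h.py <<'E'
def st():
    s=ctrl.get_state(); print('t',round(s['time_s'],2),'tcp',np.round(s['tool_pos'],1),'y',np.round(np.array(s['tcp_rot'])[:,1],3),'x',np.round(np.array(s['tcp_rot'])[:,0],3),'F',np.round(s['ft_force'],1),'gap',np.round(s['finger_gap'],1),'q',np.round(s['q'],0))
    return s
E
python3 - <<'E'
from h import *
st(); c=grab('wrist','w1')
print(proj(c,[[422.7,-1,127],[422.7,-1,0]]))
E
```

```text
t 1.9 tcp [422.5  -6.  256. ] y [ 1.    -0.001 -0.001] x [-0.001 -0.    -1.   ] F [-0.4 -0.3 -0.3] gap 85.5 q [ 30.   6. -38. 116.   5.  59. -10.]
[[277.64504134 197.1215117 ]
 [277.79223225 165.24206498]]
```

View pics/w1.png

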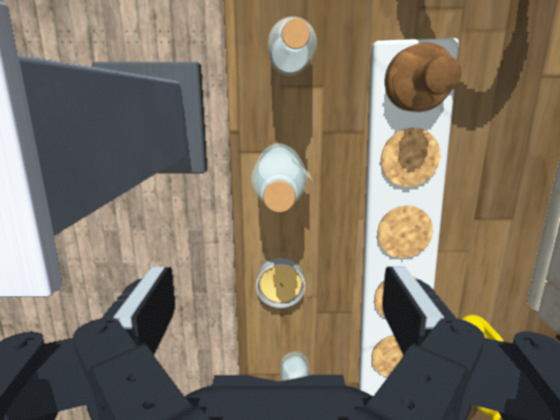

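The wrist picture shows the tall cork at (279,194), the mid cork at (295,33), and the discs at (410,157) and (405,232). I predicted the tall cork at (278,197), so the two cameras agree to about 1–2 mm. I'll cross-check the positions with wrist depth.

```bash
python3 - <<'E'
from h import *
from scipy.ndimage import median_filter
c=load('w1'); c['range_z']=median_filter(c['range_z'],3); W=cloud(c)
for n,u,v,r in [('tall',279,190,45),('mid',294,40,35)]:
    P=W[max(v-r,0):v+r,u-r:u+r].reshape(-1,3); P=P[P[:,2]>20]; zt=np.percentile(P[:,2],97); T=P[P[:,2]>zt-5]
    print(n,zt.round(1),((np.percentile(T[:,:2],2,axis=0)+np.percentile(T[:,:2],98,axis=0))/2).round(1))
im=cv2.cvtColor(c['color'],cv2.COLOR_RGB2HSV)
for n,u,v in [('a',410,157),('b',405,232)]:
    r=36; s=im[v-r:v+r,u-r:u+r,1]>70
    N,l,stt,ce=cv2.connectedComponentsWithStats(s.astype(np.uint8)); k=l[r,r]
    cs,_=cv2.findContours((l==k).astype(np.uint8),cv2.RETR_EXTERNAL,cv2.CHAIN_APPROX_NONE); e=cv2.fitEllipse(max(cs,key=len))
    print(n,stt[k],e[0],e[1],ray(c,e[0][0]+u-r,e[0][1]+v-r,19).round(1), W[v,u].round(1))
E
```

```text
tall 126.8 [423.7  -0.6]
mid 100.5 [435.5 110.6]
a [   7    7   59   59 2709] (36.104774475097656, 36.006256103515625) (54.964839935302734, 60.83198165893555) [555.3  10.5  19. ] [555.2  10.5  18.8]
b [   9   10   55   52 2243] (35.68949890136719, 35.40795135498047) (49.76435470581055, 55.476078033447266) [557.9 -69.1  19. ] [558.3 -69.8  19. ]
```

servo_tool(plan=[0.001,0.005,-0.02,0,0,0,100,0,0,-0.04,0,0,0,100,0,0,-0.04,0,0,0,100,0,0,-0.03,0,0,0,100,0,0,-0.02,0,0,0,100,0,0,-0.014,0,0,0,100,0,0,0,0,0,0,100,0,0,0,0,0,0,100])

```text
time_s: 2.95
tool_pos: [424.3, -0.8, 92.9]
tcp_rot: [[0.001, 1.0, -0.001], [-0.0, -0.001, -1.0], [-1.0, 0.001, 0.0]]
ft_force: [0.4, 1.2, -0.5]
finger_gap: 85.4
```

```bash
python3 - <<'E'
from h import *
st(); grab('side','s2');grab('wrist','w2')
c=load('s2'); im=c['color'][:,:,::-1]; print(proj(c,[423,-1,127]))
u,v=proj(c,[423,-1,80])[0].astype(int)
cv2.imwrite('pics/s2z.png',cv2.resize(im[max(v-75,0):v+75,max(u-100,0):u+100],None,fx=4,fy=4,interpolation=cv2.INTER_CUBIC))
E
```

```text
t 2.95 tcp [424.3  -0.8  92.9] y [ 1.    -0.001  0.001] x [ 0.001 -0.    -1.   ] F [ 0.4  1.2 -0.5] gap 85.4 q [ 22.  21. -33. 126.  19.  38. -25.]
[[189.27984372 168.0271352 ]]
```

View pics/s2z.png

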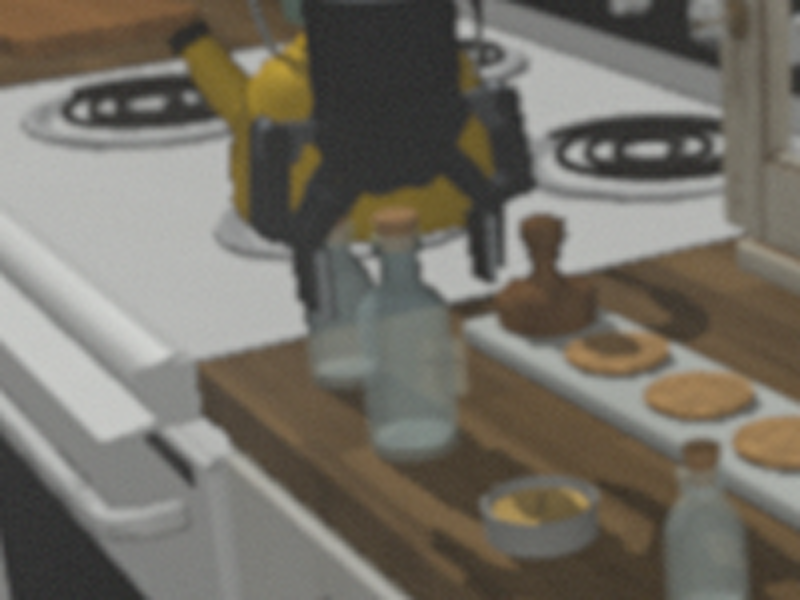

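The side view shows the bottle between the fingers, its cork (zoom 397,215) about 10 mm below the gripper body. It needs about 10 mm more descent before closing.

servo_tool(plan=[-0.001,0,-0.004,0,0,0,100,0,0,-0.004,0,0,0,100,0,0,-0.0025,0,0,0,100,0,0,0,0,0,0,100,0,0,0,0,0,0,30,0,0,0,0,0,0,30,0,0,0,0,0,0,30,0,0,0,0,0,0,30])

```text
time_s: 4.05
tool_pos: [422.8, -0.5, 82.4]
tcp_rot: [[0.0, 1.0, -0.001], [-0.001, -0.001, -1.0], [-1.0, 0.0, 0.001]]
ft_force: [-2.4, 0.1, 10.7]
finger_gap: 46.4
```

servo_tool(plan=[0,0,0,0,0,0,0,0,0,0.005,0,0,0,0,0,0,0.02,0,0,0,0,0,0,0.03,0,0,0,0,0,0,0.03,0,0,0,0,0,0,0.02,0,0,0,0,0,0,0,0,0,0,0])

```text
time_s: 4.92
tool_pos: [423.7, -0.6, 188.0]
tcp_rot: [[0.003, 1.0, -0.001], [-0.001, -0.001, -1.0], [-1.0, 0.003, 0.001]]
ft_force: [-0.2, -0.0, -0.8]
finger_gap: 45.7
```

```bash
python3 - <<'E'
from h import *
st(); c=grab('side','s3')
im=c['color'][:,:,::-1]
u,v=proj(c,[423,-1,150])[0].astype(int)
cv2.imwrite('pics/s3z.png',cv2.resize(im[max(v-75,0):v+75,max(u-100,0):u+100],None,fx=4,fy=4,interpolation=cv2.INTER_CUBIC))
E
```

```text
t 4.92 tcp [423.7  -0.6 188. ] y [ 1.    -0.001  0.003] x [ 0.003 -0.001 -1.   ] F [-0.2 -0.  -0.8] gap 45.7 q [ 28.  12. -38. 121.  10.  50. -16.]
```

View pics/s3z.png

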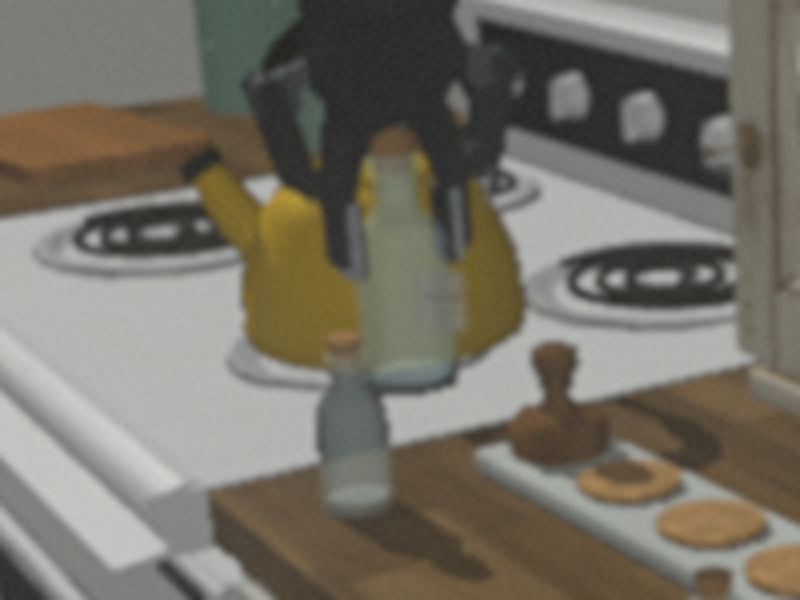

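The bottle is held upright: its base is level at zoom (410,378) and the pads are on the shoulder at (350,240) and (455,225). I'll carry it to disc a.

servo_tool(plan=[0.015,0,0,0,0,0,0,0.03,0.0025,0,0,0,0,0,0.035,0.004,0,0,0,0,0,0.03,0.004,0,0,0,0,0,0.015,0,0,0,0,0,0,0.006,0,0,0,0,0,0,0,0,-0.03,0,0,0,0,0,0,-0.03,0,0,0,0])

```text
time_s: 5.98
tool_pos: [553.4, 9.6, 126.1]
tcp_rot: [[0.0, 1.0, -0.001], [-0.001, -0.001, -1.0], [-1.0, 0.0, 0.001]]
ft_force: [0.1, 0.3, -0.1]
finger_gap: 45.9
```

servo_tool(plan=[0,0,-0.01,0,0,0,0,0,0,0,0,0,0,0,0,0,0,0,0,0,0])

```text
time_s: 6.35
tool_pos: [554.5, 10.1, 117.9]
tcp_rot: [[0.002, 1.0, -0.001], [-0.0, -0.001, -1.0], [-1.0, 0.002, 0.0]]
ft_force: [-0.0, -0.2, -0.5]
finger_gap: 45.6
```

```bash
python3 - <<'E'
from h import *
st(); c=grab('side','s4');grab('wrist','w4')
im=c['color'][:,:,::-1]
u,v=proj(c,[554,10,70])[0].astype(int)
cv2.imwrite('pics/s4z.png',cv2.resize(im[max(v-75,0):v+75,max(u-100,0):u+100],None,fx=4,fy=4,interpolation=cv2.INTER_CUBIC))
E
```

```text
t 6.35 tcp [554.5  10.1 117.9] y [ 1.    -0.001  0.002] x [ 0.002 -0.    -1.   ] F [-0.  -0.2 -0.5] gap 45.6 q [ 19.  30. -33. 108.  21.  49. -25.]
```

View pics/s4z.png

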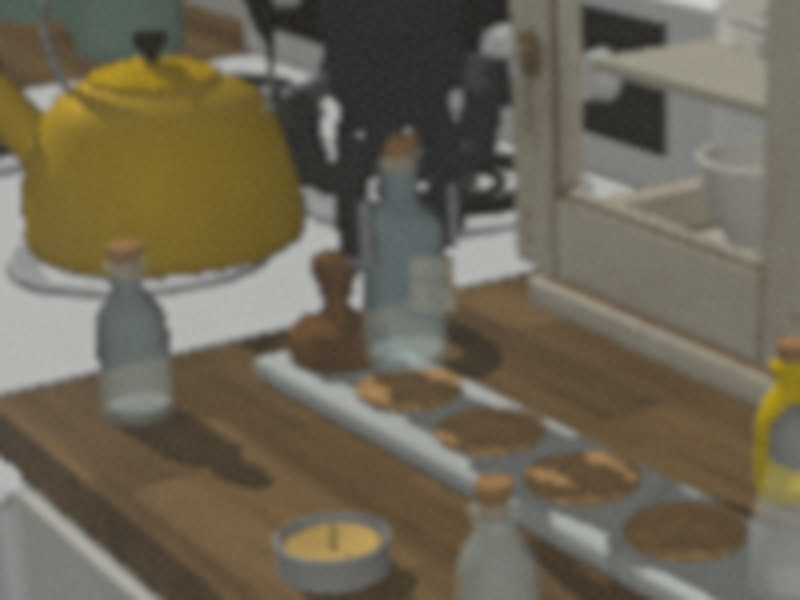

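servo_tool(plan=[0,0,-0.006,0,0,0,0,0,0,-0.005,0,0,0,0,0,0,-0.003,0,0,0,0,0,0,-0.001,0,0,0,0,0,0,0,0,0,0,0,0,0,0,0,0,0,0])

```text
time_s: 7.2
tool_pos: [554.0, 10.0, 101.8]
tcp_rot: [[0.0, 1.0, -0.001], [0.0, -0.001, -1.0], [-1.0, 0.0, -0.0]]
ft_force: [-0.0, 0.2, -0.8]
finger_gap: 46.2
```

servo_tool(plan=[0,0,-0.0005,0,0,0,0,0,0,0,0,0,0,0,0,0,-0.0005,0,0,0,0,0,0,0,0,0,0,0])

```text
time_s: 7.7
tool_pos: [554.0, 10.0, 101.5]
tcp_rot: [[0.001, 1.0, -0.001], [-0.0, -0.001, -1.0], [-1.0, 0.001, 0.0]]
ft_force: [-2.9, -0.3, 8.2]
finger_gap: 46.1
```

Contact, with 8 N upward. Releasing slowly and then rising.

servo_tool(plan=[0,0,0,0,0,0,60,0,0,0,0,0,0,75,0,0,0,0,0,0,100,0,0,0,0,0,0,100,0,0,0.03,0,0,0,100,0,0,0.04,0,0,0,100,0,0,0.05,0,0,0,100,0,0,0.04,0,0,0,100])

```text
time_s: 8.7
tool_pos: [554.0, 10.2, 262.8]
tcp_rot: [[0.001, 1.0, -0.0], [0.0, -0.0, -1.0], [-1.0, 0.001, -0.0]]
ft_force: [1.7, -0.5, -1.9]
finger_gap: 85.2
```

```bash
python3 - <<'E'
from h import *
st(); c=grab('side','s5');grab('wrist','w5')
im=c['color'][:,:,::-1]
u,v=proj(c,[554,10,70])[0].astype(int)
cv2.imwrite('pics/s5z.png',cv2.resize(im[max(v-75,0):v+75,max(u-100,0):u+100],None,fx=4,fy=4,interpolation=cv2.INTER_CUBIC))
E
```

```text
t 8.7 tcp [554.   10.2 262.8] y [ 1.    -0.     0.001] x [ 0.001  0.    -1.   ] F [ 1.7 -0.5 -1.9] gap 85.2 q [ 23.  20. -37.  99.  13.  65. -18.]
```

View pics/s5z.png

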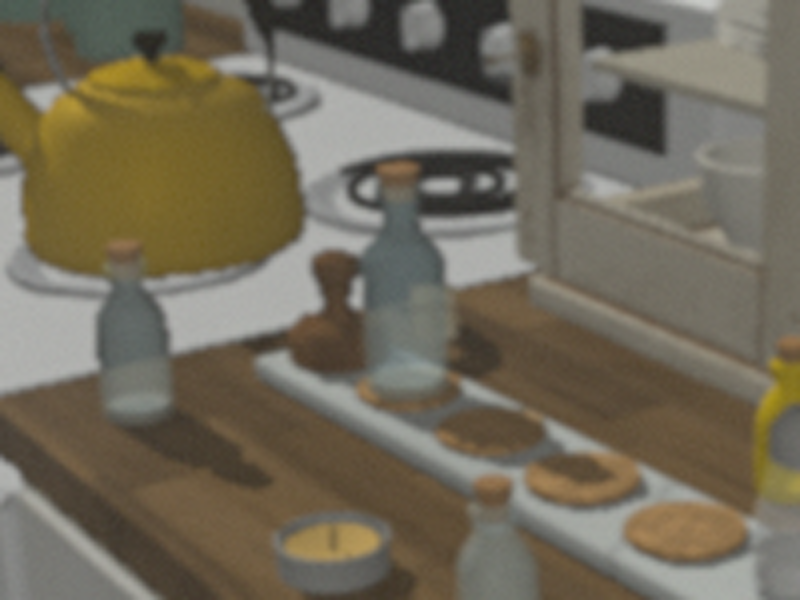

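View pics/w5.png

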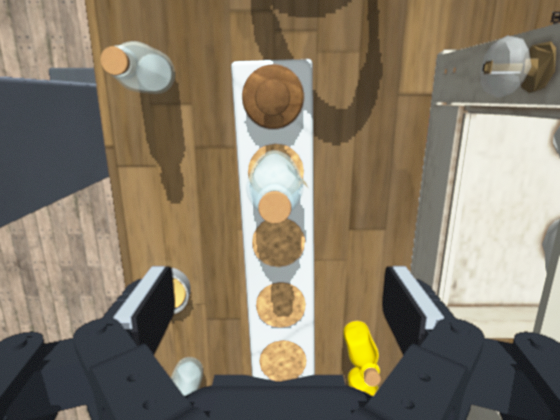

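The tall bottle stands upright, centred on disc a, and the stamp is untouched. Next is the mid bottle.

servo_tool(plan=[-0.015,0.0125,0,0,0,0,100,-0.03,0.025,0,0,0,0,100,-0.035,0.03,0,0,0,0,100,-0.025,0.02,0,0,0,0,100,-0.0145,0.013,-0.01,0,0,0,100,0,0,-0.05,0,0,0,100,0,0,-0.05,0,0,0,100,0,0,-0.04,0,0,0,100])

```text
time_s: 9.8
tool_pos: [432.7, 110.2, 107.8]
tcp_rot: [[-0.003, 1.0, -0.001], [-0.0, -0.001, -1.0], [-1.0, -0.003, 0.0]]
ft_force: [0.4, 0.2, -0.3]
finger_gap: 85.4
```

servo_tool(plan=[0,0,-0.03,0,0,0,100,0,0,-0.015,0,0,0,100,0,0,0,0,0,0,100,0,0,0,0,0,0,100])

```text
time_s: 10.3
tool_pos: [434.8, 110.8, 66.5]
tcp_rot: [[0.001, 1.0, -0.001], [0.0, -0.001, -1.0], [-1.0, 0.001, -0.0]]
ft_force: [0.7, -0.8, -0.7]
finger_gap: 85.6
```

```bash
python3 - <<'E'
from h import *
st(); c=grab('side','s6')
im=c['color'][:,:,::-1]
u,v=proj(c,[434,110,70])[0].astype(int)
cv2.imwrite('pics/s6z.png',cv2.resize(im[max(v-75,0):v+75,max(u-100,0):u+100],None,fx=4,fy=4,interpolation=cv2.INTER_CUBIC))
E
```

```text
t 10.3 tcp [434.8 110.8  66.5] y [ 1.    -0.001  0.001] x [ 0.001  0.    -1.   ] F [ 0.7 -0.8 -0.7] gap 85.6 q [  8.  27. -34. 124.  25.  37. -45.]
```

View pics/s6z.png

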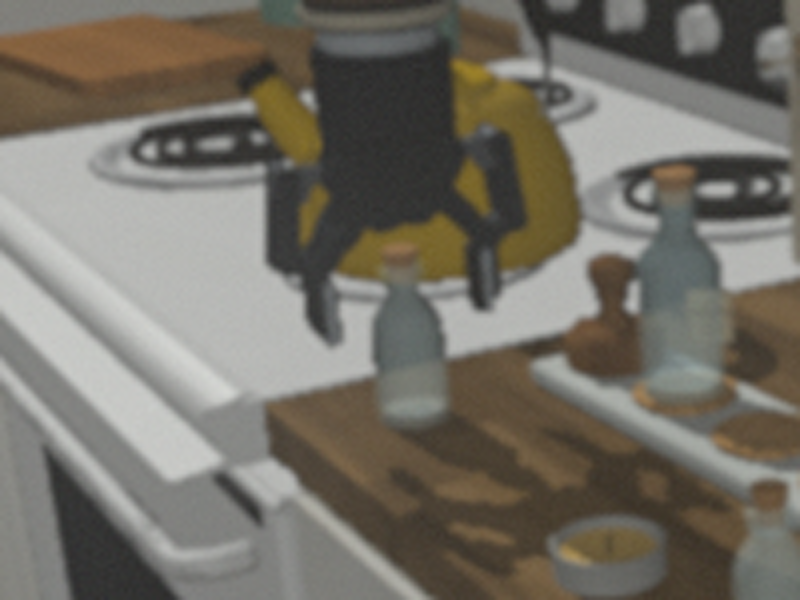

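The mid bottle is between the fingers, its cork (400,255) just below the gripper body. Lowering 10.5 mm and gripping.

servo_tool(plan=[0,0,-0.004,0,0,0,100,0,0,-0.004,0,0,0,100,0,0,-0.0025,0,0,0,100,0,0,0,0,0,0,100,0,0,0,0,0,0,30,0,0,0,0,0,0,10,0,0,0,0,0,0,0,0,0,0,0,0,0,0])

```text
time_s: 11.35
tool_pos: [434.4, 110.6, 55.7]
tcp_rot: [[0.0, 1.0, -0.001], [-0.0, -0.001, -1.0], [-1.0, 0.0, 0.0]]
ft_force: [-1.9, 0.2, 6.0]
finger_gap: 38.6
```

servo_tool(plan=[0,0,0.005,0,0,0,0,0,0,0.02,0,0,0,0,0,0,0.04,0,0,0,0,0,0,0.04,0,0,0,0,0,0,0.04,0,0,0,0,0,0,0.025,0,0,0,0,0,0,0,0,0,0,0])

```text
time_s: 12.22
tool_pos: [435.3, 110.7, 227.0]
tcp_rot: [[0.004, 1.0, -0.001], [0.0, -0.001, -1.0], [-1.0, 0.004, -0.0]]
ft_force: [0.4, -0.8, -1.0]
finger_gap: 38.9
```

```bash
python3 - <<'E'
from h import *
st(); c=grab('side','s7')
im=c['color'][:,:,::-1]
u,v=proj(c,[434,110,180])[0].astype(int)
cv2.imwrite('pics/s7z.png',cv2.resize(im[max(v-75,0):v+75,max(u-100,0):u+100],None,fx=4,fy=4,interpolation=cv2.INTER_CUBIC))
E
```

```text
t 12.22 tcp [435.3 110.7 227. ] y [ 1.    -0.001  0.004] x [ 0.004  0.    -1.   ] F [ 0.4 -0.8 -1. ] gap 38.9 q [ 18.  12. -43. 115.  10.  56. -30.]
```

View pics/s7z.png

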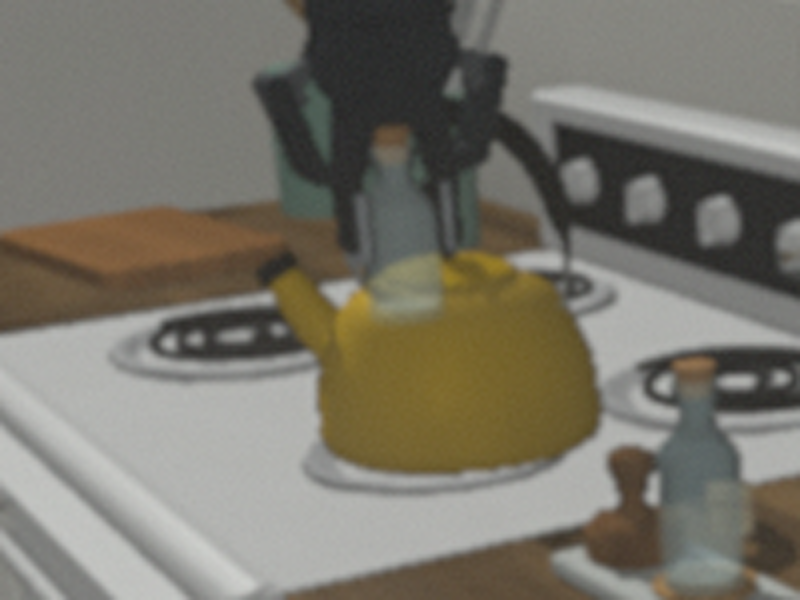

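servo_tool(plan=[0.01,-0.015,0,0,0,0,0,0.025,-0.035,0,0,0,0,0,0.03,-0.05,0,0,0,0,0,0.03,-0.045,0,0,0,0,0,0.02,-0.03,0,0,0,0,0,0.007,-0.006,0,0,0,0,0,0,0,0,0,0,0,0,0,0,-0.03,0,0,0,0])

```text
time_s: 13.28
tool_pos: [557.2, -69.2, 196.4]
tcp_rot: [[0.003, 1.0, 0.001], [0.0, 0.001, -1.0], [-1.0, 0.003, -0.0]]
ft_force: [-0.3, -0.6, -1.9]
finger_gap: 38.7
```

servo_tool(plan=[0,0,-0.04,0,0,0,0,0,0,-0.035,0,0,0,0,0,0,-0.025,0,0,0,0,0,0,-0.01,0,0,0,0,0,0,0,0,0,0,0,0,0,0,0,0,0,0])

```text
time_s: 14.02
tool_pos: [557.0, -70.2, 86.4]
tcp_rot: [[0.002, 1.0, -0.0], [-0.0, -0.0, -1.0], [-1.0, 0.002, 0.0]]
ft_force: [0.9, -0.4, -1.5]
finger_gap: 38.4
```

servo_tool(plan=[0,0,-0.005,0,0,0,0,0,0,-0.004,0,0,0,0,0,0,-0.0015,0,0,0,0,0,0,-0.0005,0,0,0,0,0,0,-0.0005,0,0,0,0,0,0,0,0,0,0,0])

```text
time_s: 14.78
tool_pos: [556.3, -70.6, 74.8]
tcp_rot: [[-0.0, 1.0, -0.001], [-0.001, -0.001, -1.0], [-1.0, -0.0, 0.001]]
ft_force: [-5.2, -1.0, 10.5]
finger_gap: 38.4
```

Contact (10 N). Release and rise.

servo_tool(plan=[0,0,0,0,0,0,60,0,0,0,0,0,0,75,0,0,0,0,0,0,100,0,0,0,0,0,0,100,0,0,0.03,0,0,0,100,0,0,0.05,0,0,0,100,0,0,0.06,0,0,0,100,0,0,0.04,0,0,0,100])

```text
time_s: 15.78
tool_pos: [556.9, -70.3, 256.6]
tcp_rot: [[0.003, 1.0, -0.0], [-0.0, -0.0, -1.0], [-1.0, 0.003, 0.0]]
ft_force: [0.6, -0.6, -0.5]
finger_gap: 85.3
```

```bash
python3 - <<'E'
from h import *
st(); grab('wrist','w8'); grab('top','t8'); grab('side','s8')
E
```

```text
t 15.78 tcp [556.9 -70.3 256.6] y [ 1.    -0.     0.003] x [ 0.003 -0.    -1.   ] F [ 0.6 -0.6 -0.5] gap 85.3 q [ 30.  21. -36.  99.  14.  64. -10.]
```

View pics/s8.png

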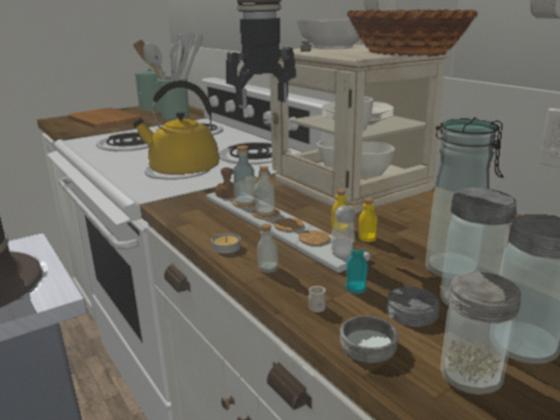

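View pics/w8.png

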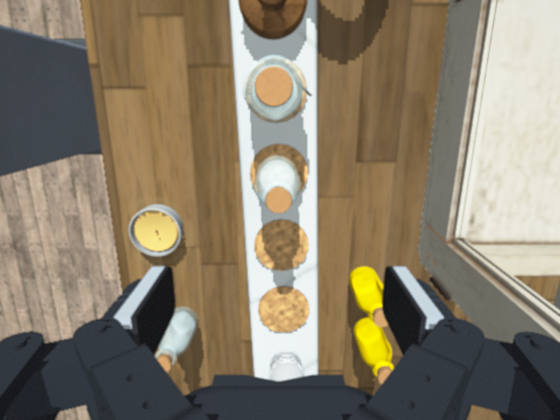

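Tall and mid stand on a and b. Now the short bottle at (441.5,-252.4).

servo_tool(plan=[-0.01,-0.015,0,0,0,0,100,-0.025,-0.04,0,0,0,0,100,-0.03,-0.05,0,0,0,0,100,-0.03,-0.045,0,0,0,0,100,-0.015,-0.025,0,0,0,0,100,-0.0055,-0.007,-0.02,0,0,0,100,0,0,-0.05,0,0,0,100,0,0,-0.05,0,0,0,100])

```text
time_s: 16.92
tool_pos: [438.8, -253.5, 131.4]
tcp_rot: [[-0.002, 1.0, -0.002], [0.0, -0.002, -1.0], [-1.0, -0.002, -0.0]]
ft_force: [0.3, -0.8, -1.4]
finger_gap: 85.4
```

servo_tool(plan=[0,0,-0.045,0,0,0,100,0,0,-0.025,0,0,0,100,0,0,-0.015,0,0,0,100,0,0,0,0,0,0,100,0,0,0,0,0,0,100])

```text
time_s: 17.55
tool_pos: [441.2, -252.9, 49.5]
tcp_rot: [[0.001, 1.0, -0.001], [-0.001, -0.001, -1.0], [-1.0, 0.001, 0.001]]
ft_force: [0.3, -1.1, 0.5]
finger_gap: 85.5
```

```bash
python3 - <<'E'
from h import *
st(); c=grab('side','s9')
im=c['color'][:,:,::-1]
u,v=proj(c,[441,-252,60])[0].astype(int)
cv2.imwrite('pics/s9z.png',cv2.resize(im[max(v-75,0):v+75,max(u-100,0):u+100],None,fx=4,fy=4,interpolation=cv2.INTER_CUBIC))
E
```

```text
t 17.55 tcp [ 441.2 -252.9   49.5] y [ 1.    -0.001  0.001] x [ 0.001 -0.001 -1.   ] F [ 0.3 -1.1  0.5] gap 85.5 q [ 45.  31. -26. 116.  22.  37.   4.]
```

View pics/s9z.png

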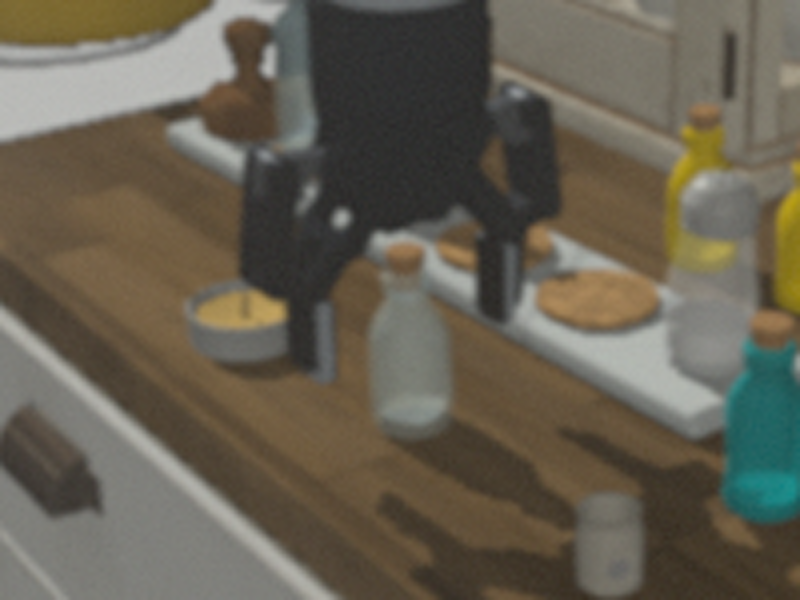

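The short bottle is centred between the fingers, its cork at zoom (405,255) below the body. Lowering 11 mm and gripping.

servo_tool(plan=[0,0,-0.004,0,0,0,100,0,0,-0.004,0,0,0,100,0,0,-0.003,0,0,0,100,0,0,0,0,0,0,100,0,0,0,0,0,0,30,0,0,0,0,0,0,10,0,0,0,0,0,0,0,0,0,0,0,0,0,0])

```text
time_s: 18.6
tool_pos: [441.0, -252.6, 38.2]
tcp_rot: [[0.0, 1.0, -0.001], [-0.0, -0.001, -1.0], [-1.0, 0.0, 0.0]]
ft_force: [-0.5, 0.2, 5.1]
finger_gap: 33.8
```

servo_tool(plan=[0,0,0.005,0,0,0,0,0,0,0.02,0,0,0,0,0,0,0.04,0,0,0,0,0,0,0.04,0,0,0,0,0,0,0.04,0,0,0,0,0,0,0.015,0,0,0,0,0,0,0,0,0,0,0])

```text
time_s: 19.48
tool_pos: [441.0, -252.8, 198.2]
tcp_rot: [[0.001, 1.0, -0.001], [-0.001, -0.001, -1.0], [-1.0, 0.001, 0.001]]
ft_force: [-0.6, -0.2, -1.1]
finger_gap: 33.9
```

```bash
python3 - <<'E'
from h import *
st(); c=grab('side','s10')
im=c['color'][:,:,::-1]
u,v=proj(c,[441,-252,180])[0].astype(int)
cv2.imwrite('pics/s10z.png',cv2.resize(im[max(v-75,0):v+75,max(u-100,0):u+100],None,fx=4,fy=4,interpolation=cv2.INTER_CUBIC))
E
```

```text
t 19.48 tcp [ 441.  -252.8  198.2] y [ 1.    -0.001  0.001] x [ 0.001 -0.001 -1.   ] F [-0.6 -0.2 -1.1] gap 33.9 q [ 51.  19. -33. 110.  12.  55.  13.]
```

View pics/s10z.png

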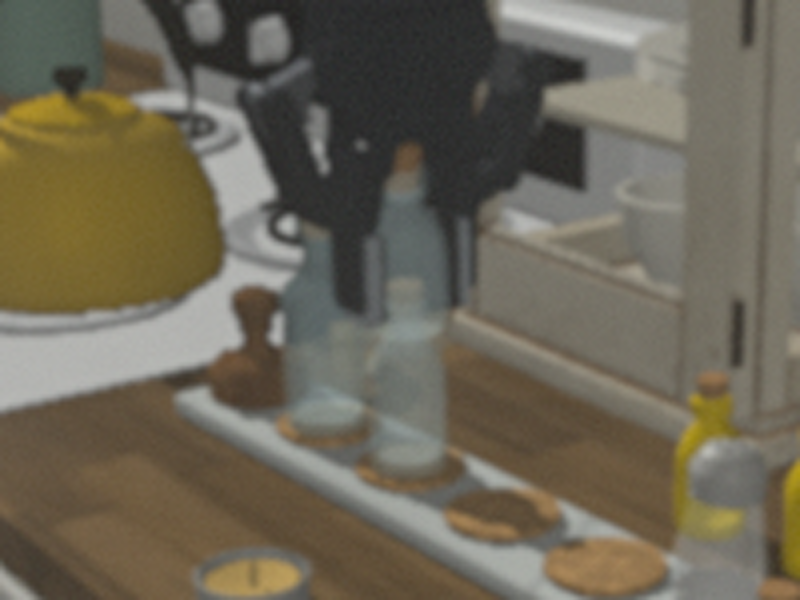

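It is held upright. Carrying it to disc c.

servo_tool(plan=[0.01,0.01,0,0,0,0,0,0.03,0.025,0,0,0,0,0,0.035,0.03,0,0,0,0,0,0.025,0.023,0,0,0,0,0,0.015,0.012,0,0,0,0,0,0.004,0.003,0,0,0,0,0,0,0,0,0,0,0,0,0,0,-0.03,0,0,0,0])

```text
time_s: 20.52
tool_pos: [560.6, -151.3, 169.3]
tcp_rot: [[0.004, 1.0, -0.003], [-0.002, -0.003, -1.0], [-1.0, 0.004, 0.002]]
ft_force: [0.6, -0.5, -0.7]
finger_gap: 33.8
```

servo_tool(plan=[0,0,-0.04,0,0,0,0,0,0,-0.035,0,0,0,0,0,0,-0.015,0,0,0,0,0,0,-0.01,0,0,0,0,0,0,0,0,0,0,0,0,0,0,0,0,0,0])

```text
time_s: 21.28
tool_pos: [560.6, -149.7, 68.9]
tcp_rot: [[0.002, 1.0, -0.001], [-0.0, -0.001, -1.0], [-1.0, 0.002, 0.0]]
ft_force: [0.5, -0.6, -0.9]
finger_gap: 33.7
```

servo_tool(plan=[0,0,-0.005,0,0,0,0,0,0,-0.004,0,0,0,0,0,0,-0.0015,0,0,0,0,0,0,-0.0005,0,0,0,0,0,0,-0.0005,0,0,0,0,0,0,0,0,0,0,0])

```text
time_s: 22.02
tool_pos: [559.7, -149.5, 57.2]
tcp_rot: [[-0.0, 1.0, -0.001], [-0.001, -0.001, -1.0], [-1.0, -0.0, 0.001]]
ft_force: [-4.0, 0.4, 9.7]
finger_gap: 33.9
```

servo_tool(plan=[0,0,0,0,0,0,60,0,0,0,0,0,0,75,0,0,0,0,0,0,100,0,0,0,0,0,0,100,0,0,0.03,0,0,0,100,0,0,0.05,0,0,0,100,0,0,0.06,0,0,0,100,0,0,0.05,0,0,0,100])

```text
time_s: 23.02
tool_pos: [560.0, -149.4, 248.6]
tcp_rot: [[0.001, 1.0, -0.0], [-0.0, -0.0, -1.0], [-1.0, 0.001, 0.0]]
ft_force: [1.0, -0.2, 0.5]
finger_gap: 85.4
```

servo_tool(plan=[-0.015,-0.03,0,0,0,0,100,-0.025,-0.05,0,0,0,0,100,-0.03,-0.055,0,0,0,0,100,-0.03,-0.055,0,0,0,0,100,-0.02,-0.04,0,0,0,0,100,-0.009,-0.012,0,0,0,0,100,0,0,0,0,0,0,100,0,0,0,0,0,0,100])

```text
time_s: 24.02
tool_pos: [432.3, -389.4, 246.4]
tcp_rot: [[0.001, 1.0, 0.002], [0.001, 0.002, -1.0], [-1.0, 0.001, -0.001]]
ft_force: [-0.7, -0.2, -0.6]
finger_gap: 85.2
```

```bash
python3 - <<'E'
from h import *
st(); grab('side','s11'); c=grab('wrist','w11')
print(proj(c,[[431.5,-401.5,31]]))
E
```

```text
t 24.02 tcp [ 432.3 -389.4  246.4] y [1.    0.002 0.001] x [ 0.001  0.001 -1.   ] F [-0.7 -0.2 -0.6] gap 85.2 q [ 60.  23. -30.  97.  12.  64.  26.]
[[276.31502849 190.57508319]]
```

View pics/w11.png

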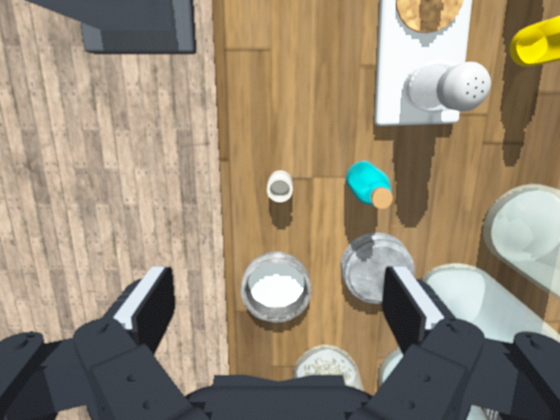

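View pics/s11.png

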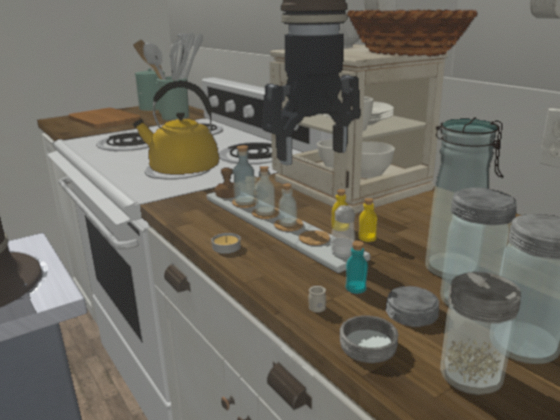

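The wrist view shows the crock at (280,186) and the turquoise bottle close by at (370,185), so I'll go down with the jaws partly closed. Refining the crock position first.

```bash
python3 - <<'E'
from h import *
from scipy.ndimage import median_filter
c=load('w11'); c['range_z']=median_filter(c['range_z'],3); W=cloud(c)
u,v,r=280,187,30
m=W[v-r:v+r,u-r:u+r]; P=m.reshape(-1,3); P=P[P[:,2]>5]
zt=np.percentile(P[:,2],95); T=P[P[:,2]>zt-4]; print(zt,(np.percentile(T[:,:2],2,axis=0)+np.percentile(T[:,:2],98,axis=0))/2, np.ptp(T[:,:2],axis=0))
cv,_=cv2.minEnclosingCircle(T[:,:2].astype(np.float32)); print(cv,_)
# disc d / shaker not full. bowl and teal
for n,u,v,r in [('bowl',277,288,45),('teal',370,185,32),('lid',377,268,45)]:
    P=W[v-r:v+r,u-r:u+r].reshape(-1,3); P=P[P[:,2]>8]; print(n,np.percentile(P,2,axis=0).round(),np.percentile(P,98,axis=0).round())
E
```

```text
31.17946268772314 [ 434.59106756 -400.68496097] [23.3210111  22.94060623]
(434.6673583984375, -400.87591552734375) 12.137995719909668
bowl [ 395. -551.    9.] [ 467. -478.   25.]
teal [ 502. -405.   11.] [ 531. -377.   83.]
lid [ 476. -523.   12.] [ 571. -379.  264.]
```

servo_tool(plan=[0.0005,-0.011,-0.02,0,0,0,55,0,0,-0.045,0,0,0,55,0,0,-0.05,0,0,0,55,0,0,-0.045,0,0,0,55,0,0,-0.025,0,0,0,55,0,0,-0.01,0,0,0,55,0,0,0,0,0,0,55,0,0,0,0,0,0,55])

```text
time_s: 25.12
tool_pos: [432.2, -402.7, 52.3]
tcp_rot: [[0.001, 1.0, -0.0], [-0.001, -0.0, -1.0], [-1.0, 0.001, 0.001]]
ft_force: [0.6, 0.5, 1.3]
finger_gap: 47.0
```

```bash
python3 - <<'E'
from h import *
st(); c=grab('side','s12')
im=c['color'][:,:,::-1]
u,v=proj(c,[433,-400,40])[0].astype(int)
cv2.imwrite('pics/s12z.png',cv2.resize(im[max(v-75,0):v+75,max(u-100,0):u+100],None,fx=4,fy=4,interpolation=cv2.INTER_CUBIC))
E
```

```text
t 25.12 tcp [ 432.2 -402.7   52.3] y [ 1.    -0.     0.001] x [ 0.001 -0.001 -1.   ] F [0.6 0.5 1.3] gap 47.0 q [ 56.  37. -25. 105.  21.  43.  20.]
```

View pics/s12z.png

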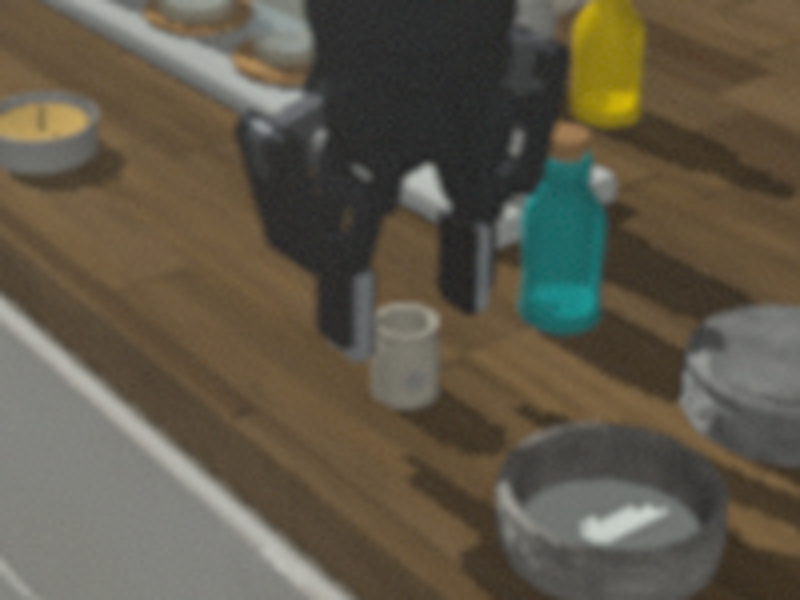

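The crock rim at (405,320) lies midway between the fingertips at (345,355) and (465,310), and the turquoise bottle is clear. Final descent and grip.

servo_tool(plan=[0.001,0.002,-0.008,0,0,0,55,0,0,-0.008,0,0,0,55,0,0,-0.005,0,0,0,55,0,0,-0.002,0,0,0,55,0,0,0,0,0,0,30,0,0,0,0,0,0,10,0,0,0,0,0,0,0,0,0,0,0,0,0,0])

```text
time_s: 26.18
tool_pos: [432.6, -400.3, 28.5]
tcp_rot: [[0.0, 1.0, -0.001], [-0.0, -0.001, -1.0], [-1.0, 0.0, 0.0]]
ft_force: [0.1, 0.3, 1.6]
finger_gap: 23.3
```

servo_tool(plan=[0,0,0,0,0,0,0,0,0,0.005,0,0,0,0,0,0,0.02,0,0,0,0,0,0,0.045,0,0,0,0,0,0,0.05,0,0,0,0,0,0,0.04,0,0,0,0,0,0,0.02,0,0,0,0,0,0,0,0,0,0,0])

```text
time_s: 27.18
tool_pos: [433.3, -400.8, 211.1]
tcp_rot: [[0.003, 1.0, -0.001], [-0.003, -0.001, -1.0], [-1.0, 0.003, 0.003]]
ft_force: [0.2, 1.1, -1.5]
finger_gap: 23.4
```

```bash
python3 - <<'E'
from h import *
st(); c=grab('side','s13')
im=c['color'][:,:,::-1]
u,v=proj(c,[433,-400,200])[0].astype(int)
cv2.imwrite('pics/s13z.png',cv2.resize(im[max(v-75,0):v+75,max(u-100,0):u+100],None,fx=4,fy=4,interpolation=cv2.INTER_CUBIC))
E
```

```text
t 27.18 tcp [ 433.3 -400.8  211.1] y [ 1.    -0.001  0.003] x [ 0.003 -0.003 -1.   ] F [ 0.2  1.1 -1.5] gap 23.4 q [ 60.  25. -29.  98.  14.  60.  26.]
```

View pics/s13z.png

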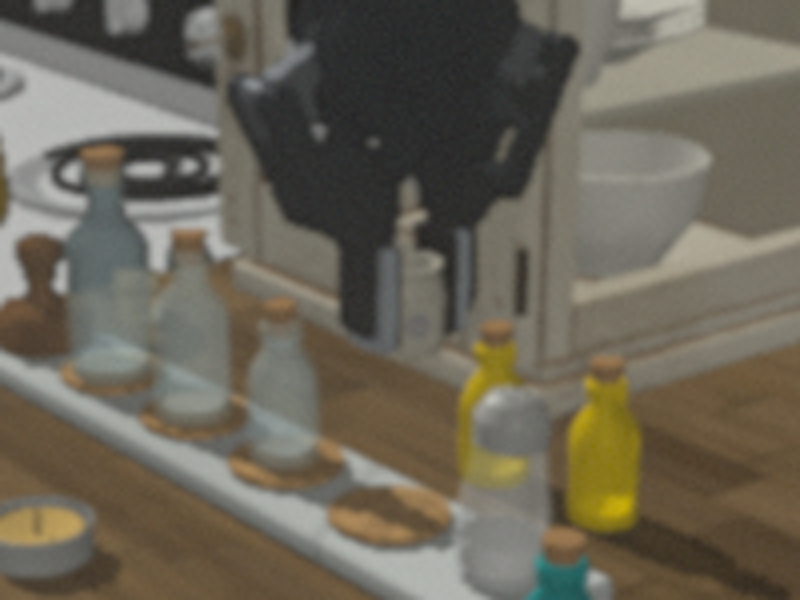

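The crock is held upright. Carrying it to disc d.

servo_tool(plan=[0.01,0.012,0,0,0,0,0,0.025,0.033,0,0,0,0,0,0.033,0.045,0,0,0,0,0,0.033,0.045,0,0,0,0,0,0.022,0.028,0,0,0,0,0,0.0065,0.008,0,0,0,0,0,0,0,0,0,0,0,0,0,0,-0.03,0,0,0,0])

```text
time_s: 28.22
tool_pos: [562.6, -231.0, 179.4]
tcp_rot: [[0.003, 1.0, -0.003], [-0.002, -0.003, -1.0], [-1.0, 0.003, 0.002]]
ft_force: [0.4, -0.5, -1.2]
finger_gap: 23.1
```

servo_tool(plan=[0,0,-0.03,0,0,0,0,0,0,-0.03,0,0,0,0,0,0,-0.02,0,0,0,0,0,0,0,0,0,0,0,0,0,0,0,0,0,0])

```text
time_s: 28.85
tool_pos: [562.5, -229.7, 99.2]
tcp_rot: [[0.001, 1.0, -0.001], [-0.0, -0.001, -1.0], [-1.0, 0.001, 0.0]]
ft_force: [1.5, 0.2, -0.6]
finger_gap: 23.3
```

```bash
python3 - <<'E'
from h import *
st(); c=grab('side','s14')
im=c['color'][:,:,::-1]
u,v=proj(c,[562,-230,80])[0].astype(int)
cv2.imwrite('pics/s14z.png',cv2.resize(im[max(v-75,0):v+75,max(u-100,0):u+100],None,fx=4,fy=4,interpolation=cv2.INTER_CUBIC))
E
```

```text
t 28.85 tcp [ 562.5 -229.7   99.2] y [ 1.    -0.001  0.001] x [ 0.001 -0.    -1.   ] F [ 1.5  0.2 -0.6] gap 23.3 q [ 38.  35. -29. 101.  21.  50.  -0.]
```

View pics/s14z.png

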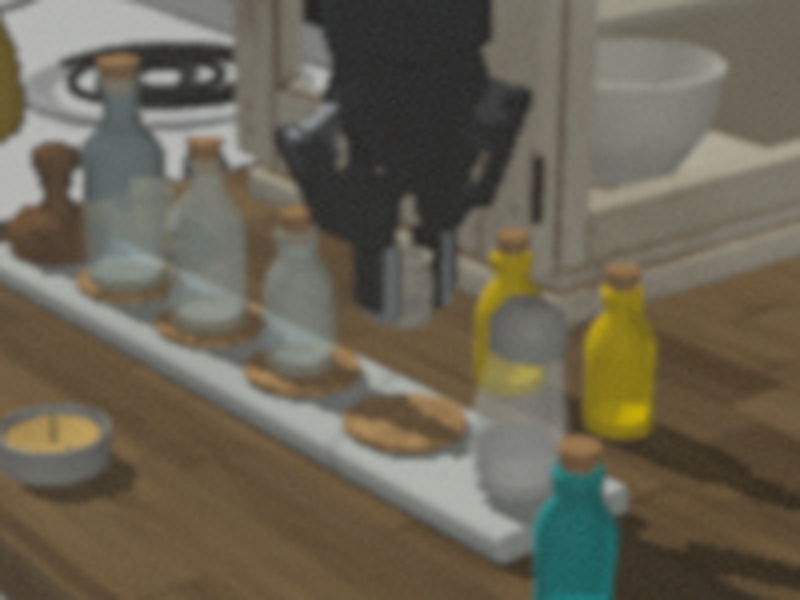

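servo_tool(plan=[0,0,-0.015,0,0,0,0,0,0,-0.015,0,0,0,0,0,0,-0.012,0,0,0,0,0,0,-0.006,0,0,0,0,0,0,-0.0025,0,0,0,0,0,0,-0.0005,0,0,0,0,0,0,0,0,0,0,0])

```text
time_s: 29.78
tool_pos: [562.3, -229.3, 47.6]
tcp_rot: [[0.001, 1.0, -0.001], [-0.0, -0.001, -1.0], [-1.0, 0.001, 0.0]]
ft_force: [0.0, 0.9, -1.0]
finger_gap: 23.3
```

servo_tool(plan=[0,0,-0.0005,0,0,0,0,0,0,0,0,0,0,0,0,0,-0.0005,0,0,0,0,0,0,0,0,0,0,0])

```text
time_s: 30.28
tool_pos: [562.3, -229.3, 47.4]
tcp_rot: [[0.001, 1.0, -0.001], [-0.001, -0.001, -1.0], [-1.0, 0.001, 0.001]]
ft_force: [-4.1, 1.2, 10.2]
finger_gap: 23.0
```

Contact. Release, rise and move the arm clear.

servo_tool(plan=[0,0,0,0,0,0,40,0,0,0,0,0,0,50,0,0,0,0,0,0,60,0,0,0,0,0,0,60,0,0,0.02,0,0,0,60,0,0,0.04,0,0,0,60,0,0,0.06,0,0,0,60,0,0,0.06,0,0,0,60])

```text
time_s: 31.28
tool_pos: [561.9, -228.9, 229.5]
tcp_rot: [[0.001, 1.0, -0.0], [0.0, -0.0, -1.0], [-1.0, 0.001, -0.0]]
ft_force: [0.6, -0.7, -0.6]
finger_gap: 51.2
```

servo_tool(plan=[-0.02,-0.01,0.02,0,0,0,60,-0.035,-0.015,0.02,0,0,0,60,-0.04,-0.02,0,0,0,0,60,-0.04,-0.02,0,0,0,0,60,-0.03,-0.015,0,0,0,0,60,-0.015,-0.01,0,0,0,0,60,0,0,0,0,0,0,60,0,0,0,0,0,0,60])

```text
time_s: 32.28
tool_pos: [383.0, -318.6, 267.1]
tcp_rot: [[0.001, 1.0, 0.0], [-0.0, 0.0, -1.0], [-1.0, 0.001, 0.0]]
ft_force: [0.2, -0.7, 0.3]
finger_gap: 50.9
```

```bash
cat > fin.py <<'E'
from h import *
from scipy.ndimage import median_filter
st(); c=grab('top','t15'); w=grab('wrist','w15'); grab('side','s15')
c0=load('top0')
c['range_z']=median_filter(c['range_z'],3); W=cloud(c)
c0['range_z']=median_filter(c0['range_z'],3); W0=cloud(c0)
def top(W,c,X,h,r=22):
    u,v=proj(c,[X[0],X[1],h])[0].round().astype(int); r=12
    P=W[v-r:v+r,u-r:u+r].reshape(-1,3); T=P[np.abs(P[:,2]-h)<5]; return ((np.percentile(T,2,axis=0)+np.percentile(T,98,axis=0))/2).round(1), T[:,2].mean().round(1), len(T)
for n,X,h in [('tall',(553.6,9.3),146),('mid',(556.3,-70.8),119),('short',(559.2,-150.7),101),('crock',(561.9,-230.3),50),('stamp',(550,85),80),('shaker',(566,-308),103)]:
    print(n,X,top(W,c,X,h)); 
    if n in('stamp','shaker'): print('  before',top(W0,c0,X,h))
im=c['color'][:,:,::-1]
cv2.imwrite('pics/t15z.png',cv2.resize(im[130:290,150:450],None,fx=2.6,fy=2.6,interpolation=cv2.INTER_CUBIC))
im=load('s15')['color'][:,:,::-1]
cv2.imwrite('pics/s15z.png',cv2.resize(im[130:280,190:390],None,fx=4,fy=4,interpolation=cv2.INTER_CUBIC))
E
python3 fin.py
```

```text
t 32.27 tcp [ 383.  -318.6  267.1] y [1.    0.    0.001] x [ 0.001 -0.    -1.   ] F [ 0.2 -0.7  0.3] gap 50.9 q [ 61.  13. -32. 106.   8.  62.  27.]
tall (553.6, 9.3) (array([551.9,  10. , 144.8]), np.float64(145.6), 143)
mid (556.3, -70.8) (array([555.9, -69.7, 118.3]), np.float64(118.8), 102)
short (559.2, -150.7) (array([ 557.6, -148.2,  100.7]), np.float64(101.1), 69)
crock (561.9, -230.3) (array([ 560.4, -229.8,   47.8]), np.float64(47.9), 52)
stamp (550, 85) (array([550. ,  84.3,  78.2]), np.float64(78.3), 171)
  before (array([550.9,  84.5,  78.6]), np.float64(78.4), 166)
shaker (566, -308) (array([ 568.1, -307.4,  100.8]), np.float64(101.3), 166)
  before (array([ 567., -308.,  101.]), np.float64(101.5), 163)
```

View pics/t15z.png

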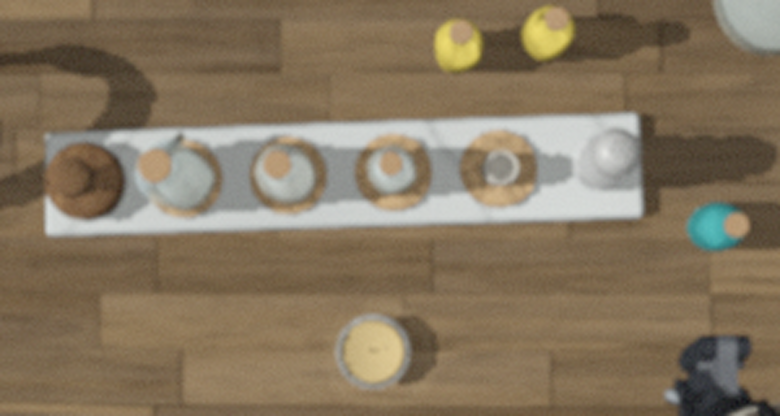

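View pics/s15z.png

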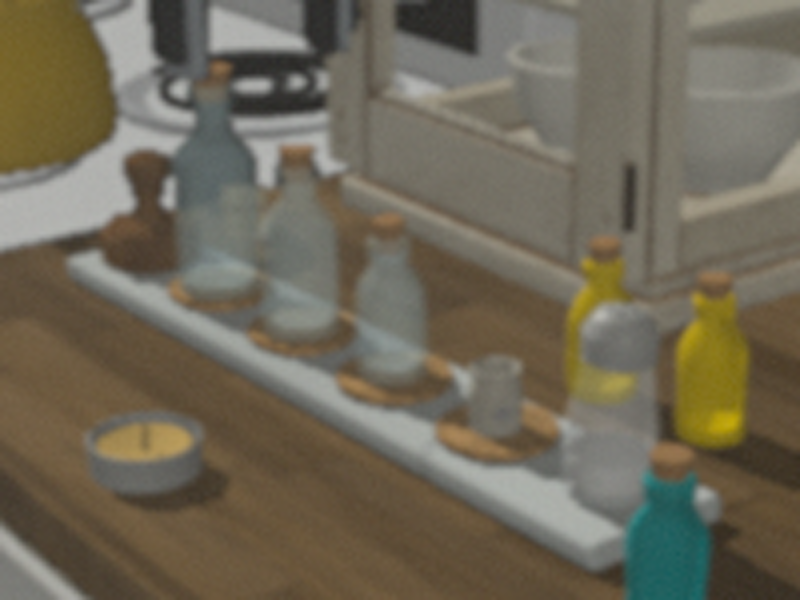

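All four stand upright on their discs, within about 3 mm of centre, and the stamp and shaker have not moved. The arm is clear, so I'm handing in.

```bash
python3 -c "
from h import *
print(ctrl.job_done())"
```

```text
the job is handed in; nothing more can be done
None
```

The row is done and handed in at about 32 s: tall bottle on disc a beside the stamp, mid bottle on b, short bottle on c, and the crock on d beside the shaker.

- **Placement:** in the last top and side pictures all four stand upright. By the top camera's depth they are about 1 to 3 mm from the disc centres, against a camera calibration good to about 2 mm.
- **Stamp and shaker:** both read within about 1 mm of where they started, which is within noise. The arm was clear of everything when I handed in.
- **Forces:** the highest force I saw at the end of any move was about 11 N.
- **Disagreements:** the top and wrist cameras differed by about 1 to 3 mm, so I averaged them. The finger gap on the mid bottle and the crock read about 2 mm less than their stated widths, but both held firmly and set down straight.

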